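# Power up the lamp circuit on a wiring practice board

### The arm

A 6-joint arm with a two-finger parallel gripper is mounted at the origin on the work surface. World frame = base frame: x ahead of the robot, y to its left, z up, the work surface at z = 0. Lengths are in m, angles in rad, forces in N, time in s.
With the tool pointing down it reaches from about 0.35 to 0.975 m from the base axis. Payload 17.4 kg.
Tool frame: the origin (TCP) lies midway between the tips of the shut fingers; the grasp point (between the pads) lies 19 mm behind it; z points along the fingers, y is the line along which they close (so a half turn about z gives the same grasp; the last joint's range is limited). The gripper opens to 85 mm and grips with 20 to 120 N. Pads are 22 mm wide; open, the fingers measure 114 mm over their backs; the gripper's body (76 mm by 85 mm) begins 54 mm behind the grasp point. The pads swing forward as they close: fully open they stand 13 mm farther back than shut.
Start: joints at [-1.141, 0.116, 1.442, -0, 1.584, -0.038], TCP at [0.304, -0.602, 0.231] pointing down, gripper open.
Joint ranges: [-2.83, 2.83], [-0.83, 2.19], [0.07, 2.5], [-1.14, 4.28], [0.01, 3], [-2.97, 2.97]. Speed limits (rad/s): [1.89, 1.89, 2.22, 3.14, 3.14, 3.14].

### API

Orientations are given as a unit quaternion [w, x, y, z].
In Python, from bench import arm gives the robot as it stands.
- The arm moves only by the shell command python3 -m crank 'ROWS'. ROWS is a JSON object of lists of equal length, an entry for each row: "claw": the finger opening in mm, from 0 to 85.4; "delta_pos": the shift along the tool's x, y, z in mm, a list of three; "turn": the turn about the tool's z in rad. In form: {"claw": [claw, ...], "delta_pos": [[dx, dy, dz], ...], "turn": [turn, ...]}. A call has 1 to 10 rows; each row shifts and turns the commanded pose from where the row before left it, along the tool's axes as they then stand; what a row does not reach is not made up. A row lasts 1/8 s, in which the tool goes at most 62.5 mm and 10.7 degrees, less where a joint would pass 70% of its speed; a pose out of reach is approached as far as the arm can. A call is refused whole if a number of a shift passes 62.5 or a number of a turn 0.188, either way. A call with a gripper value outside its range is refused whole. The fingers move at their own pace and stop on an object; the grip force is fixed at half the most. Time passes only in rows, so rows that do not move let the fingers close. It gives the time, the measured TCP pose, the force, the opening and the grip force at its end, in the units of the state.
- arm.observe(): the state, without advancing time (a new reading comes with each control period).
- arm.get_image(name): name is "side" or "top" or "wrist"; returns the picture (384x512x3 uint8, red, green, blue); there is no depth.
- arm.calibration(name): a dict with "K" (3x3 intrinsics, pixels), "position" and "attitude" of the camera in the world. Camera axes: x right, y up, looking along -z (the intrinsics and any distortion apply to the point x, -y, -z); pixel columns grow to the right and rows downward; lengths in m; the calibration is good to about 2 mm. The wrist camera is an equidistant fisheye: a pixel r from the principal point sees the ray r / f radians off the axis. A picture is of the moment at which its call begins: read the wrist's pose just before it. calibration takes no time and is no camera call; for the wrist camera it gives the pose at the moment of the call.
- arm.finish_job(): hands the job in; it is judged then, once.
The state is a dict: "time_s": time; "joint_positions": joint angles; "dq": joint speeds; "tau": joint torques, N m; "eef_pos": TCP position; "eef_rot": TCP orientation; "contact_force": force on the tool from outside, world axes, zero at the start; "moment": the same for the moment, N m; "opening": finger opening in m; "gripper_force": force on a finger pad.
Only numpy, scipy, OpenCV 4.12 (cv2) and the standard library are available. Lean on these libraries where they do the work, as an engineer would, in place of code of your own. Each camera call takes 0.05 s, during which the arm holds its last target. There are 200 camera calls.

### The job

Power up the lamp circuit on the wiring practice board: first push the handle on the side of the grey disconnect over to ON, then flip the toggle switch whose conduit runs to the lampholder to ON, each all the way until it snaps over. ON is towards the board's upper edge, the edge farther from the robot. Just push with the fingers: the board lies loose and must not be lifted or dragged about, the outlet's switch stays off, and keep off the bulb and the tools and parts lying around.

Things in the scene. Friction and masses are not known exactly. Their poses are not given: they have to be found in the camera images.
- board: Loose wooden practice board, 340 (x) x 460 (y) x 19 mm thick, about 4.5 kg, flat on the table. Origin on its underside, 10 mm towards the upper edge from its centre; z up, +x to its upper edge (away from the robot, the ON direction of every switch), +y to its left edge. Everything below but the loose bystanders is fixed on it.
- disconnect_cover (a point): Middle of the cover of the grey steel disconnect enclosure, 178 (x) x 117 (y) mm, cover face 94 mm above the table, on the board's right half. Its handle stands beside its right (-y) wall.
- lampholder (a point): Middle of the round porcelain lampholder (108 mm across, 83 mm above the table), at the upper left of the board. A conduit along y joins it to the upper of two equal steel switch boxes, the lamp switch.
- receptacle (a point): Middle of the duplex receptacle's face on a square steel box (104 mm, 66 mm above the table), at the lower left of the board. A conduit along y joins it to the lower switch box, the outlet switch.
- disconnect (a joint): Disconnect handle: hinge along the board's y. 0 = OFF (handle leans 32 degrees from vertical to the lower edge), 0.56 = upright, 1.12 = ON (leans 32 degrees to the upper edge). Over-centre spring: it resists with up to about 0.5 N m (about 6 N at the handle's end) until it passes upright and then snaps to the other end by itself, and stays there.
- disconnect_end (a point): Middle of the outer end of the disconnect's handle, 92 mm from its pivot (moves with the handle). The handle's outer 50 mm is a black grip 16 mm thick in the swing direction and 22 mm wide along the hinge; below it a steel arm of 18 x 6 mm.
- disconnect_pivot (a point): Point on the disconnect handle's hinge axis under the middle of the black grip, 66 mm above the table; the handle swings in the board's x-z plane through this point.
- lamp_switch (a joint): Toggle of the lamp switch (upper box): hinge along the board's y. 0 = OFF (leans 24 degrees to the lower edge), 0.42 = upright, 0.84 = ON (leans 24 degrees to the upper edge). Snaps over past upright; needs about 5 N at its end.
- lamp_switch_end (a point): Middle of the outer end of the lamp switch's white toggle, 25 mm from its hinge (moves with it). The toggle is 5.5 mm thick in the swing direction, 9 mm wide, and stands 15 mm above the cover plate when OFF or ON, 17 mm when upright.
- lamp_switch_plate (a point): Middle of the lamp switch's cover plate, on its upper face (69 mm above the table), 8 mm above the toggle's hinge. The plate is 106 (x) x 58 (y) mm.
- outlet_switch (a joint): Toggle of the outlet switch (lower box), the same kind as the lamp switch, 0 = OFF, 0.84 = ON. It is OFF and must stay OFF.
- bulb: Round white bulb in the lampholder, 52 mm across. Origin at its foot, 83 mm above the table; its top is at 133 mm. Not to be touched.
- screwdriver: Screwdriver, 190 mm long, lying along the board's lower edge (bystander).
- coupling: Steel conduit coupling, 25 mm across, 48 mm high, standing on the board above the disconnect's upper end (bystander).
- strippers: Wire strippers, 150 mm long, 16 mm high, lying left of the board (bystander).
- tape: Roll of black tape, 72 mm across, 19 mm high, lying right of the board (bystander).
- spare_box: Empty steel switch box, 102 x 54 x 48 mm, open side up, right of the board (bystander).
- cover_plate: White cover plate, 106 x 70 x 5 mm, lying left of the board (bystander).
- tape_measure: Tape measure, 72 x 36 x 66 mm high, standing right of the board (bystander).
- outlet_switch_plate (a point): Middle of the outlet switch's cover plate, upper face, 130 mm below (-x of) the lamp switch's; the same plate and toggle.

How it is judged:
By the outcome, as a careful person would: the job done as asked, in the order asked, and still so for the second after the job is handed in, with the robot touching nothing.
It also fails if it takes over 45 s, if anything falls off the work surface, if the arm or the gripper's body presses on something with over 40 N, if the wrist force passes 120 N, or if a joint passes its speed limit or range.

## Working session

There is one attempt and no reset: what is moved stays moved. The work goes in short steps, Python scripts to look and compute and a shell command to move; the robot and the scene stay as the last step left them, time stands still between calls to the robot, and variables do not carry over. Pictures are saved under pics/ and viewed, at most 10 in all, crops included, and the job is handed in when it is done.

```bash
mkdir -p pics
python3 - <<'E'
from bench import arm
import cv2
s=arm.observe(); print(s)
for n in("top","side"):
    c=arm.calibration(n); print(n,c)
    cv2.imwrite(f"pics/{n}0.png",cv2.cvtColor(arm.get_image(n),cv2.COLOR_RGB2BGR))
E
```

```text
{'time_s': 0.0, 'joint_positions': array([-1.14080537e+00,  1.16512696e-01,  1.44227091e+00, -2.73065582e-05,
        1.58397830e+00, -3.78106518e-02]), 'dq': array([ 0.00071096,  0.0010824 , -0.00038007,  0.00025734,  0.00065605,
       -0.00024875]), 'tau': array([-6.01110150e-03, -7.31995225e+01, -6.32486773e+01, -3.35695140e-04,
        6.33088464e-03,  3.08303152e-05]), 'eef_pos': array([ 0.30427619, -0.60232245,  0.23054065]), 'eef_rot': array([-5.70765013e-04,  9.72769568e-01,  2.31773654e-01, -1.27297260e-04]), 'contact_force': array([-1.10217128,  0.08565103,  0.07654597]), 'moment': array([ 0.01407061, -0.00613388, -0.01073012]), 'gripper_force': 0.0, 'opening': 0.08526648217431577}
top {'K': array([[398.12804731,   0.        , 251.75387725],
       [  0.        , 398.12804731, 194.46723977],
       [  0.        ,   0.        ,   1.        ]]), 'position': array([0.33771247, 0.09249144, 1.19664992]), 'attitude': array([ 0.70683735,  0.05889236, -0.06670224, -0.70175741])}
side {'K': array([[470.87684422,   0.        , 253.03190306],
       [  0.        , 470.87684422, 186.57835103],
       [  0.        ,   0.        ,   1.        ]]), 'position': array([ 0.48028601, -0.81268731,  0.91897011]), 'attitude': array([ 0.91274214,  0.40737002, -0.0077666 , -0.02985172])}
```

View pics/top0.png

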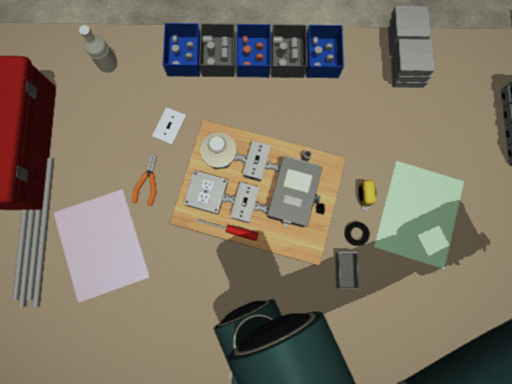

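View pics/side0.png

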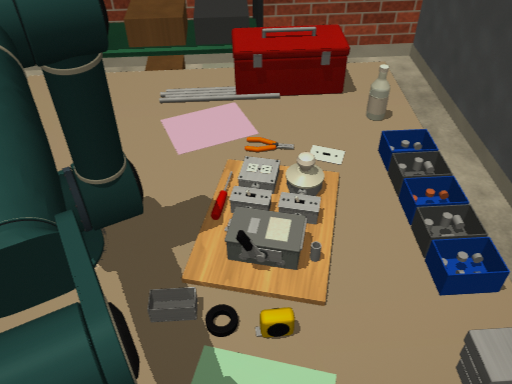

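Top shows the board around (258,192), rotated slightly, disconnect on the right with its black handle at (320,208). The side view shows the handle at (245,240), switches at (250,198) and (300,205). I'll zoom in.

Run:
```python
import cv2
a=cv2.imread("pics/top0.png")[115:270,160:355]; cv2.imwrite("pics/topc.png",cv2.resize(a,None,fx=3.8,fy=3.8,interpolation=cv2.INTER_CUBIC))
a=cv2.imread("pics/side0.png")[150:300,180:350]; cv2.imwrite("pics/sidec.png",cv2.resize(a,None,fx=4,fy=4,interpolation=cv2.INTER_CUBIC))
```

```text
(no output)
```

View pics/topc.png

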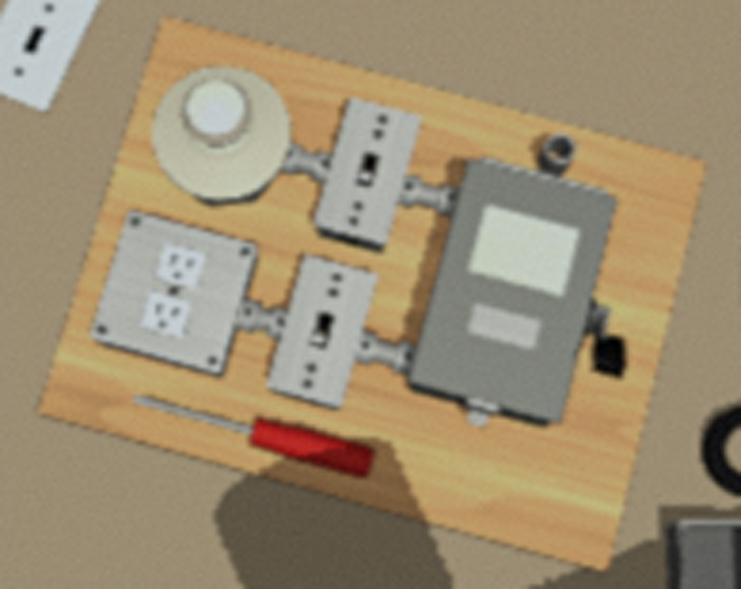

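View pics/sidec.png

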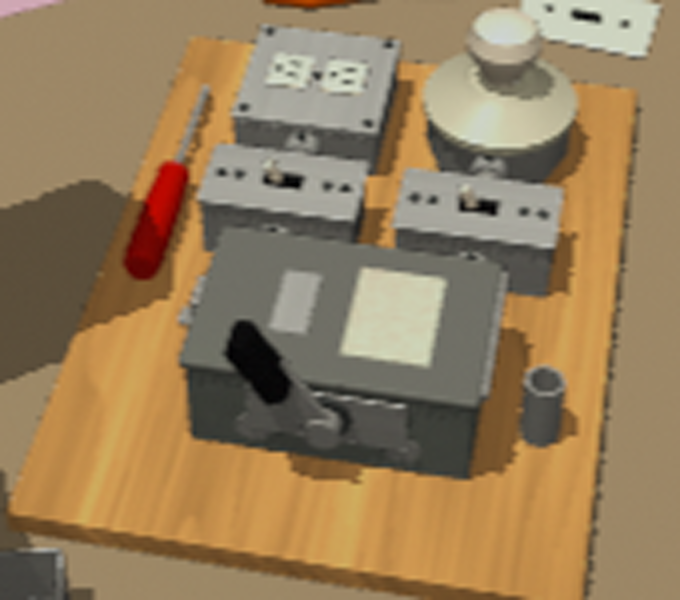

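```bash
cat > h.py <<'E'
import numpy as np
from scipy.spatial.transform import Rotation as R
from bench import arm
C={n:arm.calibration(n) for n in("top","side")}
def ray(n,u,v):
    c=C[n];q=c["attitude"];d=np.linalg.inv(c["K"])@[u,v,1]
    return c["position"],R.from_quat([*q[1:],q[0]]).apply([d[0],-d[1],-d[2]])
def crop(n,p):
    s,o=(3.8,(160,115)) if n=="top" else (4,(180,150))
    return [(p[i]+.5)/s-.5+o[i] for i in(0,1)]
def at(n,p,z):
    o,d=ray(n,*crop(n,p)); return o+d*(z-o[2])/d[2]
def tri(p,q):
    A=[];b=[]
    for n,x in(("top",p),("side",q)):
        o,d=ray(n,*crop(n,x));d/=np.linalg.norm(d);P=np.eye(3)-np.outer(d,d);A.append(P);b.append(P@o)
    return np.linalg.lstsq(np.vstack(A),np.hstack(b),rcond=None)[0]
E
python3 - <<'E'
from h import *
np.set_printoptions(precision=4,suppress=True)
def show(k,n,ps,z):
    P=np.array([at(n,p,z) for p in ps]); e=P-np.roll(P,-1,0)
    print(k,n,P[:,:2].tolist() and P.mean(0),"edges",np.linalg.norm(e,axis=1),"yaw",np.degrees(np.arctan2((P[0]+P[1]-P[2]-P[3])[1],(P[0]+P[1]-P[2]-P[3])[0])))
# order UL UR LR LL
show("board","top",[(163,17),(704,160),(607,569),(39,412)],.019)
show("board","side",[(636,90),(584,602),(10,516),(190,38)],.019)
show("lamp","top",[(349,98),(420,115),(383,245),(316,228)],.069)
show("lamp","side",[(563,186),(556,240),(393,227),(405,170)],.069)
show("outl","top",[(305,254),(377,272),(340,407),(268,388)],.069)
show("outl","side",[(369,160),(362,207),(198,195),(215,147)],.069)
show("cover","top",[(478,160),(615,200),(557,418),(410,383)],.094)
show("cover","side",[(503,266),(475,402),(183,362),(222,228)],.094)
print("hend",tri((610,357),(243,332)),at("top",(610,357),.144),at("side",(243,332),.144))
print("lt",tri((365,182),(468,192)),at("top",(365,182),.084),at("side",(468,192),.084))
print("ot",tri((320,340),(271,168)),at("side",(271,168),.084))
E
```

```text
board top [0.5652 0.0583 0.019 ] edges [0.4545 0.3368 0.4559 0.3361] yaw -14.948369711398673
board side [0.5667 0.0565 0.019 ] edges [0.4545 0.3361 0.4577 0.3387] yaw -14.39905763368911
lamp top [0.6441 0.0681 0.069 ] edges [0.0567 0.1072 0.0528 0.1066] yaw -14.361793220279697
lamp side [0.6465 0.0682 0.069 ] edges [0.0514 0.1045 0.0551 0.1047] yaw -11.64667533671719
outl top [0.5201 0.1012 0.069 ] edges [0.0565 0.1068 0.0558 0.1062] yaw -14.661313468801145
outl side [0.5223 0.1045 0.069 ] edges [0.0459 0.1082 0.0482 0.1047] yaw -10.713288014802647
cover top [ 0.548  -0.0418  0.094 ] edges [0.1071 0.171  0.1105 0.1773] yaw -16.353401925250783
cover side [ 0.5494 -0.0435  0.094 ] edges [0.1109 0.1707 0.113  0.1765] yaw -14.579558331316859
hend [ 0.4888 -0.1018  0.1448] [ 0.4901 -0.1018  0.144 ] [ 0.4876 -0.1014  0.144 ]
lt [0.636  0.0701 0.0786] [0.6314 0.07   0.084 ] [0.6382 0.0655 0.084 ]
ot [0.5117 0.1031 0.0787] [0.5124 0.0976 0.084 ]
```

```bash
python3 -m crank '{"claw":[0,0,0,0,0,0,0,0,0,0],"delta_pos":[[0,0,0],[0,0,0],[0,0,0],[0,0,0],[0,-50,0],[0,-50,0],[0,-50,0],[0,-50,0],[0,-50,0],[0,-50,0]],"turn":[0.181,0.181,0.181,0.181,0,0,0,0,0,0]}'
cat >> h.py <<'E'
def rel(*pts):
    s=arm.observe();q=s["eef_rot"];r=R.from_quat([*q[1:],q[0]])
    x=r.apply([1,0,0]);print("t",s["time_s"],"tcp",s["eef_pos"].round(4),"yaw",np.degrees(np.arctan2(x[1],x[0])).round(2),"tilt",r.apply([0,0,1]).round(3),"F",s["contact_force"].round(1),"op",round(s["opening"],4))
    for p in pts: print("to",p,(r.inv().apply(np.array(p)-s["eef_pos"])*1e3).round(1))
E
python3 -c "
from h import *
rel((.448,-.094,.115))"
```

```text
time_s: 1.35
eef_pos: [0.3804, -0.3107, 0.231]
eef_rot: [-0.0, 0.992, -0.128, -0.0]
contact_force: [0.4, -0.2, -0.1]
opening: -0.0001
gripper_force: 0.0
t 1.35 tcp [ 0.3804 -0.3107  0.231 ] yaw -14.7 tilt [-0.  0. -1.] F [ 0.4 -0.2 -0.1] op -0.0001
to (0.448, -0.094, 0.115) [  10.4 -226.7  116.1]
```

```bash
python3 -m crank '{"claw":[0,0,0,0,0,0,0,0,0],"delta_pos":[[5,-50,0],[5,-50,0],[0,-50,0],[0,-50,0],[0,-26,0],[0,0,40],[0,0,40],[0,0,36],[0,0,0]],"turn":[0,0,0,0,0,0,0,0,0]}'
python3 - <<'E'
from h import *
import cv2
rel((.489,-.102,.115),(.536,-.114,.115))
im=cv2.cvtColor(arm.get_image("side"),cv2.COLOR_RGB2BGR)[150:300,180:350]
cv2.imwrite("pics/s1.png",cv2.resize(im,None,fx=4,fy=4,interpolation=cv2.INTER_CUBIC))
E
```

```text
time_s: 2.48
eef_pos: [0.446, -0.0958, 0.113]
eef_rot: [-0.0, 0.992, -0.128, -0.002]
contact_force: [-0.3, -0.5, 0.8]
opening: -0.0001
gripper_force: 0.0
t 2.475 tcp [ 0.446  -0.0958  0.113 ] yaw -14.68 tilt [-0.004  0.001 -1.   ] F [-0.3 -0.5  0.8] op -0.0001
to (0.489, -0.102, 0.115) [43.1 -4.9 -2.2]
to (0.536, -0.114, 0.115) [91.7 -5.2 -2.4]
```

View pics/s1.png

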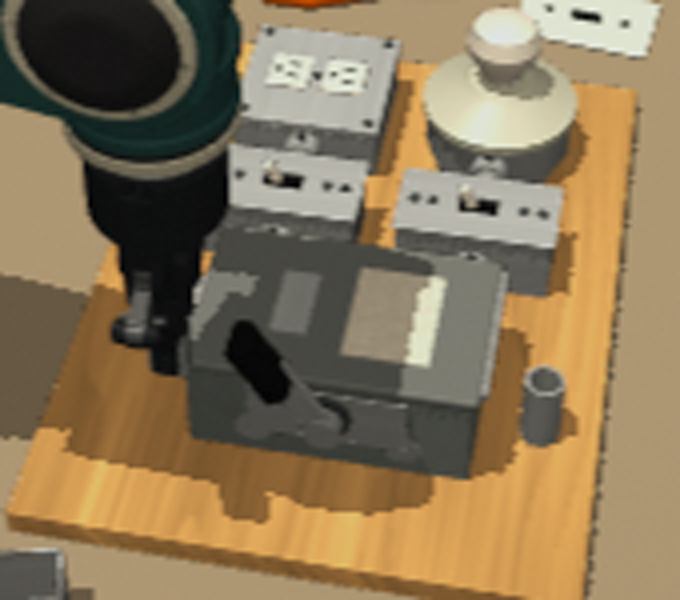

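The shut fingertips are at about (165,370), on the lower side of the handle (245,335) and clear of it. Pushing now.

```bash
python3 -m crank '{"claw":[0,0,0,0,0,0,0,0,0,0],"delta_pos":[[12,0,0],[10,0,0],[10,0,0],[10,0,0],[10,0,0],[10,0,0],[10,0,0],[10,0,0],[8,0,0],[0,0,0]],"turn":[0,0,0,0,0,0,0,0,0,0]}'
python3 - <<'E'
from h import *
import cv2
rel((.536,-.114,.115))
im=cv2.cvtColor(arm.get_image("side"),cv2.COLOR_RGB2BGR)[150:300,180:350]
cv2.imwrite("pics/s2.png",cv2.resize(im,None,fx=4,fy=4,interpolation=cv2.INTER_CUBIC))
E
```

```text
time_s: 3.78
eef_pos: [0.5348, -0.1191, 0.1151]
eef_rot: [-0.0, 0.992, -0.128, -0.0]
contact_force: [0.1, -0.2, 0.7]
opening: -0.0004
gripper_force: 0.0
t 3.775 tcp [ 0.5348 -0.1191  0.1151] yaw -14.68 tilt [-0.  0. -1.] F [ 0.1 -0.2  0.7] op -0.0004
to (0.536, -0.114, 0.115) [-0.1 -5.3  0.1]
```

View pics/s2.png

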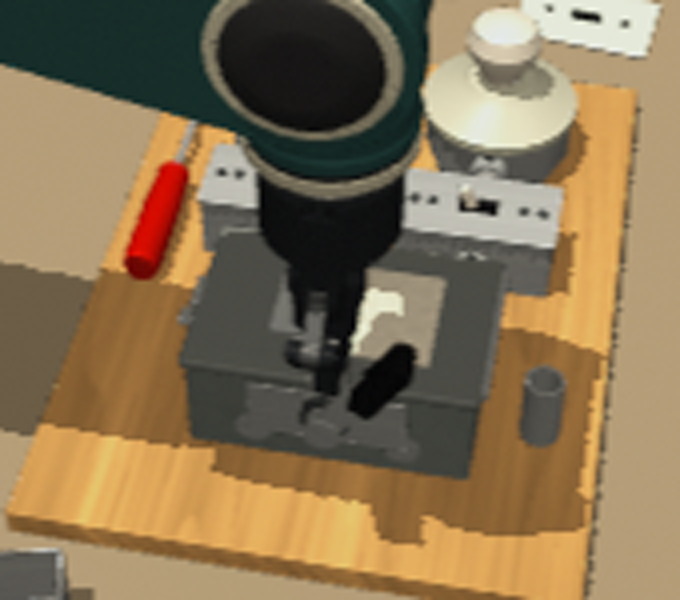

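The handle has snapped over to ON (385,380), the board hasn't moved, and the lamp toggle sits at (468,192), still OFF. Next: back off a little, lift and go to the lamp switch.

```bash
python3 -m crank '{"claw":[0,0,0,0,0,0,0,0,0,0],"delta_pos":[[-8,0,0],[0,0,-45],[0,0,-45],[6,-45,0],[6,-45,0],[6,-45,0],[6,-45,0],[0,0,0],[0,0,0],[0,0,0]],"turn":[0,0,0,0,0,0,0,0,0,0]}'
python3 -c "
from h import *
rel((.606,.078,.076))"
```

```text
time_s: 5.08
eef_pos: [0.5951, 0.0501, 0.2055]
eef_rot: [0.0, 0.992, -0.128, 0.0]
contact_force: [0.5, 0.3, -0.3]
opening: 0.0001
gripper_force: 0.0
t 5.075 tcp [0.5951 0.0501 0.2055] yaw -14.74 tilt [ 0. -0. -1.] F [ 0.5  0.3 -0.3] op 0.0001
to (0.606, 0.078, 0.076) [  3.5 -29.7 129.5]
```

```bash
python3 -m crank '{"claw":[0,0,0,0,0,0,0,0],"delta_pos":[[3,-30,0],[0,0,40],[0,0,40],[0,0,25],[0,0,14],[0,0,10],[0,0,0],[0,0,0]],"turn":[0,0,0,0,0,0,0,0]}'
python3 - <<'E'
from h import *
import cv2
rel((.635,.0706,.076),(.645,.068,.076))
im=cv2.cvtColor(arm.get_image("side"),cv2.COLOR_RGB2BGR)[150:300,180:350]
cv2.imwrite("pics/s3.png",cv2.resize(im,None,fx=4,fy=4,interpolation=cv2.INTER_CUBIC))
E
```

```text
time_s: 6.08
eef_pos: [0.6064, 0.0793, 0.0773]
eef_rot: [-0.0, 0.992, -0.128, 0.001]
contact_force: [0.2, 0.6, -0.1]
opening: -0.0002
gripper_force: 0.0
t 6.075 tcp [0.6064 0.0793 0.0773] yaw -14.68 tilt [ 0.001  0.    -1.   ] F [ 0.2  0.6 -0.1] op -0.0002
to (0.635, 0.0706, 0.076) [29.9  1.2  1.4]
to (0.645, 0.068, 0.076) [40.2  1.2  1.4]
```

View pics/s3.png

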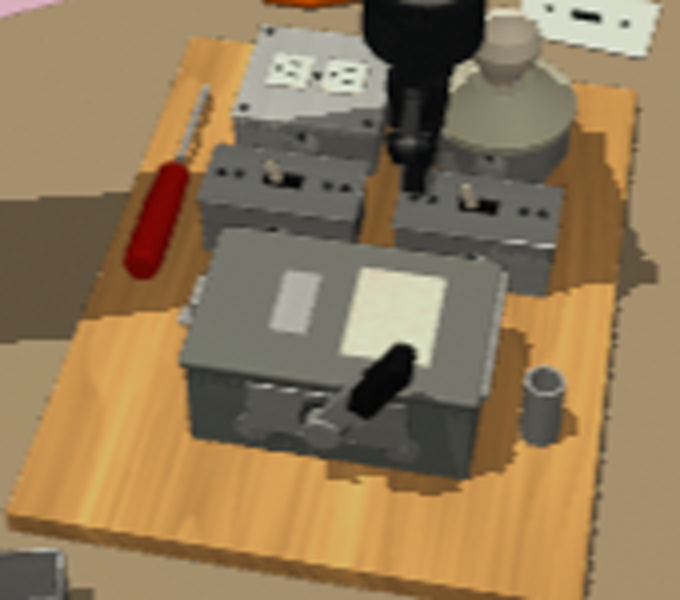

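The fingertip (412,190) is over the lower end of the lamp plate and in line with the toggle (468,195). Pushing.

```bash
python3 -m crank '{"claw":[0,0,0,0,0,0,0,0],"delta_pos":[[6,1,0],[6,0,0],[4,0,0],[4,0,0],[4,0,0],[4,0,0],[3,0,0],[0,0,0]],"turn":[0,0,0,0,0,0,0,0]}'
python3 - <<'E'
from h import *
import cv2
rel((.645,.068,.076))
im=cv2.cvtColor(arm.get_image("side"),cv2.COLOR_RGB2BGR)[150:300,180:350]
cv2.imwrite("pics/s4.png",cv2.resize(im,None,fx=4,fy=4,interpolation=cv2.INTER_CUBIC))
E
```

```text
time_s: 7.12
eef_pos: [0.6359, 0.0704, 0.0762]
eef_rot: [0.0, 0.992, -0.128, -0.0]
contact_force: [-0.1, -0.2, -0.0]
opening: -0.0
gripper_force: 0.0
t 7.125 tcp [0.6359 0.0704 0.0762] yaw -14.68 tilt [-0. -0. -1.] F [-0.1 -0.2 -0. ] op -0.0
to (0.645, 0.068, 0.076) [9.4 0.  0.2]
```

View pics/s4.png

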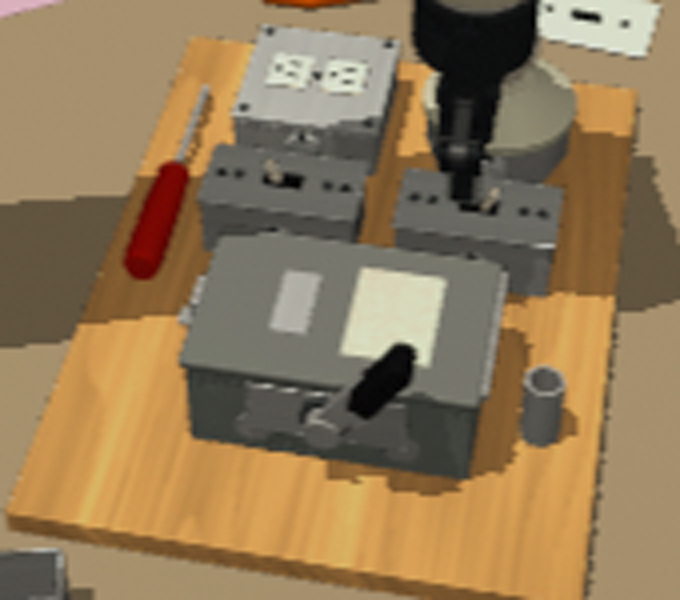

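The toggle now leans to the upper edge at (490,198), clear of the finger and with no contact force, so it has snapped to ON. Backing off, lifting and checking.

```bash
python3 -m crank '{"claw":[0,0,0,0,0,0,0,0],"delta_pos":[[-10,0,0],[0,0,-40],[0,0,-50],[0,0,-40],[-50,0,0],[-50,0,0],[-50,0,0],[0,0,0]],"turn":[0,0,0,0,0,0,0,0]}'
python3 - <<'E'
from h import *
import cv2
rel()
im=cv2.cvtColor(arm.get_image("side"),cv2.COLOR_RGB2BGR)[150:300,180:350]
cv2.imwrite("pics/s5.png",cv2.resize(im,None,fx=4,fy=4,interpolation=cv2.INTER_CUBIC))
E
```

```text
time_s: 8.18
eef_pos: [0.4784, 0.1118, 0.2069]
eef_rot: [-0.0, 0.992, -0.127, 0.001]
contact_force: [0.6, 0.0, 0.1]
opening: -0.0002
gripper_force: 0.0
t 8.175 tcp [0.4784 0.1118 0.2069] yaw -14.59 tilt [ 0.002  0.001 -1.   ] F [0.6 0.  0.1] op -0.0002
```

View pics/s5.png

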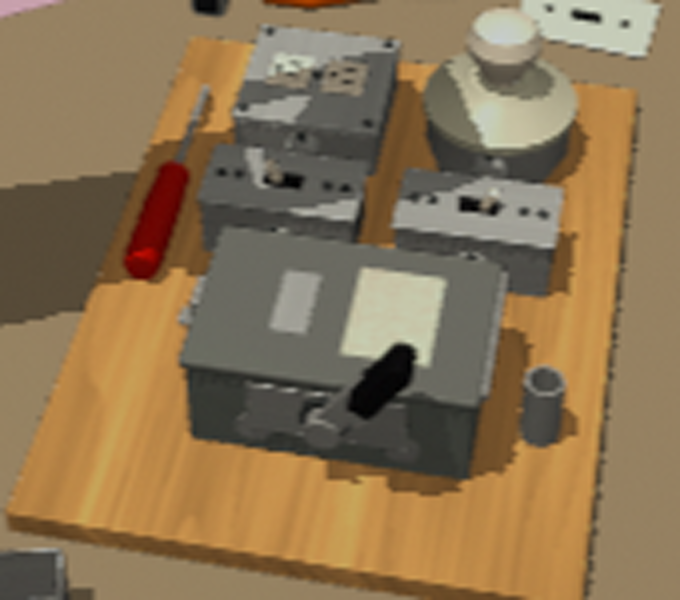

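The handle (385,380) and the lamp toggle (490,200) are ON. The outlet toggle (270,170) is still OFF, the board hasn't moved, and the arm is clear.

```bash
python3 -c "
from bench import arm
print(arm.finish_job())"
```

```text
the job is handed in; nothing more can be done
None
```

The disconnect handle and then the lamp switch were pushed to ON and both snapped over; in the last picture the outlet switch was still OFF and the board had not moved, and I handed the job in at about 8 s (no verdict was returned).

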